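# Feel for the release groove and open the charging dock

## Task

Open the charging dock: run a closed fingertip along the top of its black front rail to find the release groove hidden in it, press the catch inside the groove down so that the clear cover springs up, then take the hand away and leave the cover standing open. Touch and press only: do not pick up or shift the devices, bottles and other things on the bench.

Things in the scene. Friction and masses are not known exactly. Their poses are not given: they have to be found in the camera images.
- dock: charging dock for pocket devices, a grey housing 264 mm deep (x), 400 mm wide (y), 96 mm high, fixed; origin at the centre of its underside, x from its front (robot side) to its rear, y to its left, z up. Two end housings 60 mm wide flank a 280 mm wide bay, where rows of upright devices stand under a clear cover. A black rail runs along the front of the bay.
- rail_mid (a point): middle of the rail's top face, 96 mm above the bench; axes as the dock's. The rail is 42 mm deep (x from -21 to 21 mm here) and 280 mm long (y from -140 to 140 mm), level with the end housings. It is a row of black clip-in modules of one height; one of them, clipped in at any place along the rail, holds the release groove.
- rail_left (a point): left (+y) end of the rail's top, on its centre line, where it meets the left end housing; 140 mm from rail_mid, same height and axes
- catch (a joint): release catch: a 37 x 44 mm plate at the bottom of the groove (a gap in the rail, 46 mm long along y, open to the front, 3 mm of rail left standing at its rear). Same black plastic as the rail, its top 10 mm below the rail's top. Value in m: 0 at rest, 0.007 fully down. Sprung: starts to move at 1.5 N, fully down at 5.5 N; frees the cover at about 4 mm; springs back when let go.
- cover (a joint): clear flip-up cover over the bay, 206 x 272 mm, 4 mm thick, hinged along its rear edge; its front edge lies just behind the rail, its top 3 mm below the rail's. Value in rad: 0 shut and latched, grows as the front edge rises. Once the catch frees it, a weak spring lifts it to about 0.75 rad (front edge some 140 mm up) within a second or two, and it stays there.
- bottle_a: amber dropper bottle, 33 mm across, 98 mm tall, standing on the table just in front of the dock; origin under its foot; leave it alone
- bottle_b: a second amber dropper bottle of the same size, standing on the table; origin under its foot; leave it alone
- spare: loose pocket device, 72 x 22 x 14 mm, lying on top of the dock's left (+y) end housing; origin at its underside; leave it alone
- carton_a: slim white carton, 22 x 105 x 22 mm (long along its y), lying on the table; origin at its underside; leave it alone
- carton_b: a second slim white carton of the same size, lying on top of the dock's right (-y) end housing; origin at its underside; leave it alone
- tape: roll of packing tape, 90 mm across, 24 mm high, lying flat on the table; origin at its underside; leave it alone
- driver: screwdriver lying on the table; origin at its underside; leave it alone

How it is judged (in metres and radians):
On the way, in this order (a step that is already met when the one before it is completed fails the run):
1. a fingertip feels along the top of the rail, the catch not yet pressed (contact force between the fingers and anything else above 0.3 N and x of the grasp point in the frame of rail_mid between -0.04 and 0.04 m and y of the grasp point in the frame of rail_mid between -0.15 and 0.15 m and z of the grasp point in the frame of rail_mid above 0.012 m and value of joint catch below 0.001 m and value of joint cover below 0.05 rad), for 0.2 s.
2. the catch in the groove is pressed down by the fingers (value of joint catch above 0.0035 m and contact force between the fingers and anything else above 0.5 N).
3. the cover springs up (value of joint cover above 0.4 rad), for 0.1 s.
At the end, for the whole second after the job is handed in: the cover stands open by more than 0.45 rad and is at rest, the catch has sprung back (less than 2 mm down), and every loose thing is within 30 mm of where it was (value of joint cover above 0.45 rad and velocity of joint cover between -0.1 and 0.1 rad/s and value of joint catch below 0.002 m and distance of each of bottle_a, bottle_b, spare, carton_a, carton_b, tape, driver from where it was at the start of the episode below 0.03 m); the robot touches nothing.
It fails at once if a bottle, carton, device or tool on the bench is lifted or shifted by more than 30 mm (distance of any of bottle_a, bottle_b, spare, carton_a, carton_b, tape, driver from where it was at the start of the episode above 0.03 m).
It also fails if it takes over 54 s, if anything falls off the work surface, if the arm or the gripper's body presses on something with over 40 N, if the wrist force passes 120 N, or if a joint passes its speed limit or range.

## Robot

A 6-joint arm with a two-finger parallel gripper is mounted at the origin on the work surface. World frame = base frame: x ahead of the robot, y to its left, z up, the work surface at z = 0. Lengths are in mm, angles in rad, forces in N, time in s.
With the tool pointing down it reaches from about 350 to 875 mm from the base axis. Payload 4.2 kg.
Tool frame: the origin (TCP) lies between the finger pads; the fingertips stand 11 mm ahead of it and the grasp point (between the pads) lies 8 mm behind it; z points along the fingers, y is the direction in which the jaws open and shut (so a half turn about z gives the same grasp; the last joint's range is limited). The gripper opens to 85 mm and grips with 20 to 120 N. Pads are 22 mm wide; open, the fingers measure 114 mm over their backs; the gripper's body (76 mm by 85 mm) begins 54 mm behind the grasp point. The pads swing forward as they close: fully open they stand 13 mm farther back than shut.
Start: joints at [1.417, 0.385, 0.008, 0, -1.194, -0.259], TCP at [250.701, 572.493, 208.612] pointing down, gripper open.
Joint ranges: [-3.14, 3.14], [-1.21, 2.06], [-1.07, 1.41], [-3.16, 2.05], [-2.99, -0.16], [-3.1, 3.1]. Speed limits (rad/s): [2.79, 2.79, 3.14, 3.14, 3.14, 3.14].

## Interface

Orientations are given as a unit quaternion [x, y, z, w].
In Python, from bench import * gives the robot as it stands.
- The arm moves only by the tool servo_tool, never from a script. Its argument "rows" is a list of rows, each a list of 7 numbers: the opening, from 0 (shut) to 1 (fully open), then the shift along the tool's x, y, z in cm, then the turn, a rotation vector about the tool's x, y, z in degrees. A call has 1 to 12 rows; each row shifts and turns the commanded pose from where the row before left it, along the tool's axes as they then stand; what a row does not reach is not made up. A row lasts 1/10 s, in which the tool goes at most 50 mm and 8.59 degrees, less where a joint would pass 70% of its speed; a pose out of reach is approached as far as the arm can. A call is refused whole if a number of a shift passes 5 or a number of a turn 8.59, either way. A call with a gripper value outside its range is refused whole. The fingers move at their own pace and stop on an object; the grip force is fixed at half the most. Time passes only in rows, so rows that do not move let the fingers close. It gives the time, the measured TCP pose, the force and the opening at its end, in the units of the state.
- read_state(): the state, without advancing time (a new reading comes with each control period).
- get_image(name): name is "scene" or "top"; returns a dict with "image" (384x512x3 uint8, red, green, blue), "mtx" (3x3 intrinsics, pixels), "k1" (the pictures are not rectified: a ray, as slopes to the right and down, at radius r is drawn at 1 + k1 r^2 times it, then the intrinsics apply), "extrinsics" (4x4, takes a point from camera to world coordinates). Camera axes: x right, y up, looking along -z (the intrinsics and any distortion apply to the point x, -y, -z); pixel columns grow to the right and rows downward; lengths in mm; the calibration is good to about 2 mm. A picture is of the moment at which its call begins. There is no depth.
- job_done(): hands the job in, once; it reports no verdict.
The state is a dict: "clock": time; "joints": joint angles; "joint_vel": joint speeds; "joint_efforts": joint torques, N m; "position": TCP position; "ee_rot": TCP orientation; "contact_force": force on the tool from outside, world axes, zero at the start; "wrist_torque": the same for the moment, N m; "gripper_width": finger opening in mm.
Only numpy, scipy, OpenCV 4.12 (cv2) and the standard library are available. Lean on these libraries where they do the work, as an engineer would, in place of code of your own. Each camera call takes 0.05 s, during which the arm holds its last target. There are 200 camera calls.

## Working session

There is one attempt and no reset: what is moved stays moved. The work goes in short steps, Python scripts to look and compute and a tool call to move; the robot and the scene stay as the last step left them, time stands still between calls to the robot, and variables do not carry over. Pictures are saved under pics/ and viewed, about 8 in all and at most 12, crops included, and the job is handed in when it is done.

Besides the shell and the picture viewer there is one more tool, called as a command line: name --pt "numbers of a row" for each row, then --argument value for the rest. servo_tool: Moves the arm, as the interface text tells. Its arguments: {"type":"object","properties":{"rows":{"type":"array","items":{"type":"array","items":{"type":"number"}}}},"required":["rows"]}

```bash
mkdir -p pics
cat > h.py <<'E'
from bench import *
import numpy as np, cv2
from scipy.spatial.transform import Rotation as R
def cam(n,f):
    d=get_image(n); cv2.imwrite('pics/'+f,d['image'][:,:,::-1]); np.savez('pics/'+n+'.npz',**d); return d
def ray(d,uv,z):
    K=np.array(d['mtx']);k=float(d['k1'])
    a=np.array([(uv[0]-K[0,2])/K[0,0],(uv[1]-K[1,2])/K[1,1]]);s=a.copy()
    for _ in range(30): s=a/(1+k*(s@s))
    E=np.array(d['extrinsics']);v=E[:3,:3]@np.array([s[0],-s[1],-1]);o=E[:3,3]
    return o+v*(z-o[2])/v[2]
def proj(d,P):
    E=np.array(d['extrinsics']);K=np.array(d['mtx']);p=E[:3,:3].T@(np.array(P)-E[:3,3])
    s=np.array([p[0],-p[1]])/-p[2];s=s*(1+float(d['k1'])*(s@s));return K[:2,:2]@s+K[:2,2]
E
python3 - <<'E'
from h import *
a=cam('scene','s0.png');b=cam('top','t0.png')
for d in(a,b):print(d['mtx'],d['k1'],np.round(d['extrinsics'],2))
s=read_state();print(s)
w=np.vstack([a['image'],b['image']])[:,:,::-1]
E
```

```text
[[401.50793916   0.         250.32305182]
 [  0.         401.50793916 192.13438051]
 [  0.           0.           1.        ]] -0.035437603960187886 [[-4.90000e-01 -6.70000e-01  5.50000e-01  1.22388e+03]
 [ 8.70000e-01 -3.90000e-01  3.10000e-01  3.57650e+02]
 [ 1.00000e-02  6.30000e-01  7.70000e-01  9.97230e+02]
 [ 0.00000e+00  0.00000e+00  0.00000e+00  1.00000e+00]]
[[394.74892663   0.         251.25850852]
 [  0.         394.74892663 195.0404703 ]
 [  0.           0.           1.        ]] -0.1399894327097657 [[ 3.00000e-02  1.00000e+00 -7.00000e-02  5.02650e+02]
 [-1.00000e+00  3.00000e-02 -1.00000e-02 -3.17200e+01]
 [-0.00000e+00  7.00000e-02  1.00000e+00  1.23965e+03]
 [ 0.00000e+00  0.00000e+00  0.00000e+00  1.00000e+00]]
{'clock': 0.1, 'joints': array([ 1.41660173e+00,  3.85466820e-01,  6.77094687e-03, -4.56200006e-04,
       -1.19398529e+00, -2.58566122e-01]), 'joint_vel': array([ 0.00257803, -0.00387895,  0.00430468,  0.00165491,  0.00029641,
        0.00195601]), 'joint_efforts': array([-3.74188403e-05, -3.93318450e+01,  1.88928813e+01,  4.19785514e+00,
       -2.59837776e-03,  3.57083685e-06]), 'position': array([250.48572408, 571.99709526, 207.63892169]), 'ee_rot': array([ 9.78761356e-01, -2.05000673e-01, -1.62570696e-04,  9.52196853e-04]), 'contact_force': array([ 0.8918715 , -1.08638529, -1.14714932]), 'wrist_torque': array([ 0.0167354 , -0.01710174, -0.02393346]), 'gripper_width': 85.20169510694373}
```

View pics/s0.png

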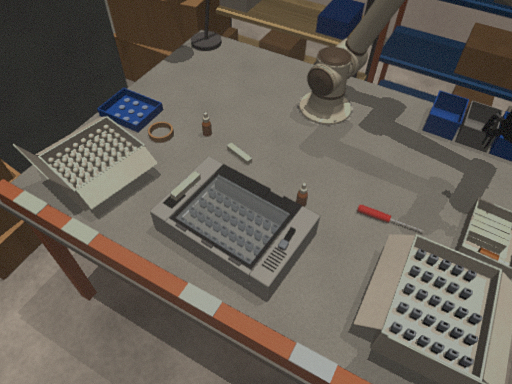

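View pics/t0.png

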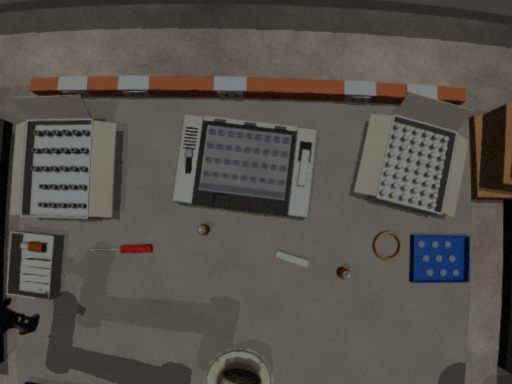

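The dock is centred near (246,165) in the top view, with its rail along the lower edge from about (194,200) to (290,208). In the scene view the rail runs from about (218,170) to (297,208), with bottle_a just in front at (302,195). I'll enlarge both.

Run:
```python
import cv2,numpy as np
t=cv2.imread('pics/t0.png')[180:230,165:325];s=cv2.imread('pics/s0.png')[155:225,200:325]
f=lambda i,k:np.clip(cv2.resize(i,None,fx=k,fy=k,interpolation=cv2.INTER_CUBIC).astype(float)**.6*255**.4,0,255).astype('uint8')
a=f(t,5);b=f(s,5)[:, :]
a=cv2.copyMakeBorder(a,0,0,0,0,0);b=cv2.copyMakeBorder(b,0,0,0,800-b.shape[1],0)
cv2.imwrite('pics/c1.png',np.vstack([a,b]))
```

```text
(no output)
```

View pics/c1.png

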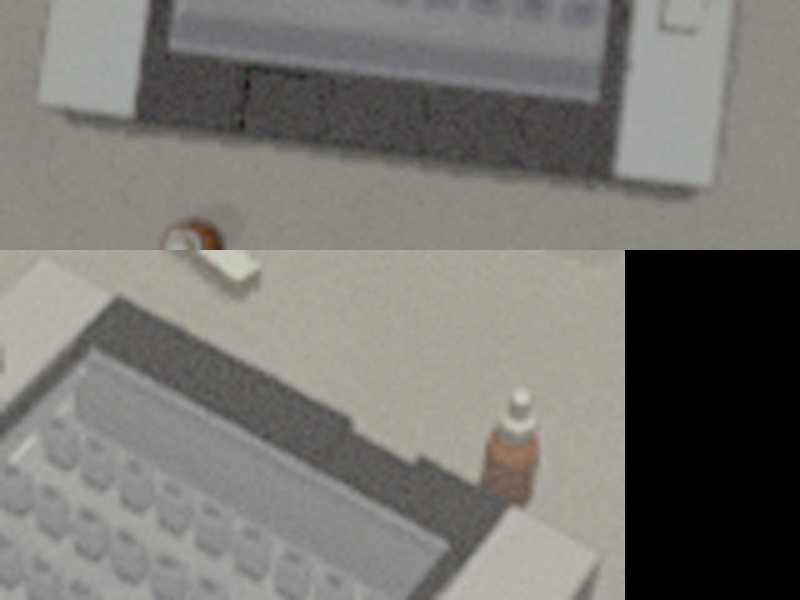

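The rail and its groove are clear. In the top crop the groove spans x≈243–330, just right of the left housing. In the scene crop the front-edge notch runs from (350,425) to (418,458). Bottle_a stands in front at about the same y.

Run:
```python
from h import *
t=dict(np.load('pics/top.npz'));s=dict(np.load('pics/scene.npz'))
T=lambda x,y,z=96:np.round(ray(t,(165+x/5-.4,180+y/5-.4),z),1)
S=lambda x,y,z=96:np.round(ray(s,(200+x/5-.4,155+(y-250)/5-.4),z),1)
for n,p in dict(hl=(40,103),hl2=(135,115),hr2=(617,172),hr=(713,184),g1r=(243,70),g2r=(332,79)).items():print('top',n,T(*p))
print('g z86',T(243,125,86),T(330,140,86))
for n,p in dict(L=(508,508),R=(118,297),n1=(352,425),n2=(418,460),hl=(598,553)).items():print('scene',n,S(*p))
print('bottle top',T(183,240,95),'scene',S(520,397,98),'bot T',T(195,235,60))
hl,hr=T(40,103)[:2],T(713,184)[:2];print(np.linalg.norm(hl-hr))
```

```text
top hl [561.1 203.9  96. ]
top hl2 [555.6 147.7  96. ]
top hr2 [ 530.1 -133.2   96. ]
top hr [ 524.6 -189.2   96. ]
top g1r [583.5  85.5  96. ]
top g2r [579.7  33.5  96. ]
g z86 [552.   85.5  86. ] [544.6  34.2  86. ]
scene L [555.6 147.7  96. ]
scene R [ 527.1 -129.5   96. ]
scene n1 [545.7  42.9  96. ]
scene n2 [549.9  88.1  96. ]
scene hl [559.1 204.4  96. ]
bottle top [483.8 117.3  95. ] scene [479.  119.5  98. ] bot T [486.5 114.8  60. ]
394.79090668352535
```

The two cameras agree:

| Quantity | Value |
|---|---|
| Rail front edge | (555.6,147.7) to (530,-133); length 282 against 280 given |
| Dock yaw | ≈ -5.2° |
| rail_mid | ≈ (563.5,5.5) |
| Groove centre | rail y ≈ +59 |

Next I turn the tool to match the dock, shut the gripper and travel.

servo_tool --pt "0 0 0 0 0 0 -6.2" --pt "0 0 0 0 0 0 -6.2" --pt "0 0 0 0 0 0 -6.1" --pt "0 2.5 3.8 0 0 0 0" --pt "0 2.5 3.8 0 0 0 0" --pt "0 2.5 3.8 0 0 0 0" --pt "0 2.5 3.8 0 0 0 0" --pt "0 2.5 3.8 0 0 0 0" --pt "0 2.5 3.8 0 0 0 0" --pt "0 2.5 3.8 0 0 0 0" --pt "0 2.5 3.8 0 0 0 0" --pt "0 2.5 3.8 0 0 0 0"

```text
clock: 1.3
position: [444.3, 209.8, 208.5]
ee_rot: [0.999, -0.045, -0.0, 0.0]
contact_force: [1.0, 0.4, -0.1]
gripper_width: -0.4
```

servo_tool --pt "0 2.5 3.8 0 0 0 0" --pt "0 2.5 3.8 0 0 0 0" --pt "0 2.5 3.8 0 0 0 0" --pt "0 2.5 3.8 0 0 0 0" --pt "0 0 0 0 0 0 0" --pt "0 0 0 0 0 0 0" --pt "0 0 0 0 0 0 0"

```text
clock: 2.0
position: [529.5, 51.7, 208.3]
ee_rot: [0.999, -0.045, -0.0, 0.0]
contact_force: [-0.9, 0.1, 0.5]
gripper_width: -0.1
```

servo_tool --pt "0 1.8 2.2 0 0 0 0" --pt "0 1.7 2.1 0 0 0 0" --pt "0 0 0 3 0 0 0" --pt "0 0 0 3 0 0 0" --pt "0 0 0 2 0 0 0" --pt "0 0 0 1.2 0 0 0" --pt "0 0 0 0 0 0 0" --pt "0 0 0 0 0 0 0"

```text
clock: 2.8
position: [561.7, 6.2, 117.5]
ee_rot: [0.999, -0.044, 0.001, -0.0]
contact_force: [-0.4, -0.5, 1.6]
gripper_width: 0.1
```

Run:
```python
from h import *
f=lambda i:np.clip(cv2.resize(i,None,fx=5,fy=5,interpolation=cv2.INTER_CUBIC).astype(float)**.6*255**.4,0,255).astype('uint8')
s=cam('scene','s1.png')['image'][145:235,190:330,::-1]
cv2.imwrite('pics/c2.png',f(s));print(read_state()['position'],read_state()['contact_force'])
```

```text
[561.93774194   6.07737254 117.94372384] [-0.85770088  0.30427346  0.6878291 ]
```

View pics/c2.png

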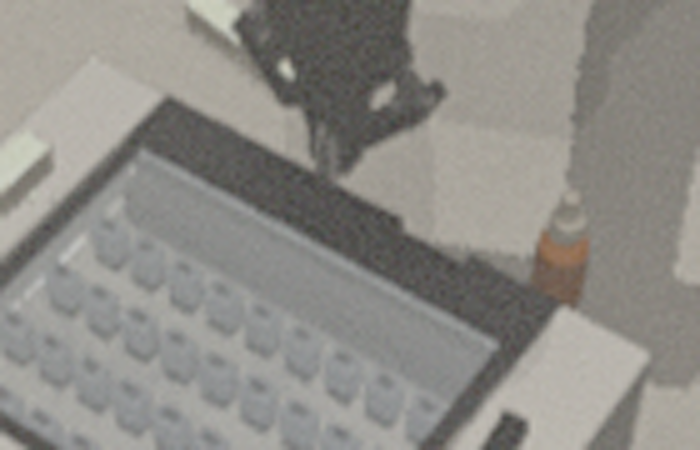

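Run:
```python
from h import *
s=dict(np.load('pics/scene.npz'))
for P in [(562,6,107),(562,6,96),(542.5,6,96),(584,6,96),(551,6,107),(573,6,107)]:print(P,(proj(s,P)-[190,145])*5+2)
```

```text
(562, 6, 107) [333.30948468 207.20956564]
(562, 6, 96) [332.99835732 219.34211934]
(542.5, 6, 96) [349.099421   197.27234738]
(584, 6, 96) [314.4736281  244.73365991]
(551, 6, 107) [342.49310151 194.68239904]
(573, 6, 107) [324.02927495 219.86844916]
```

The dark tip blends into the rail. The projections put it over the rail centre line, and the rail edge in the picture agrees with them. I'll go down gently.

servo_tool --pt "0 0 0 0.5 0 0 0" --pt "0 0 0 0.2 0 0 0" --pt "0 0 0 0.1 0 0 0" --pt "0 0 0 0.1 0 0 0" --pt "0 0 0 0 0 0 0" --pt "0 0 0 0 0 0 0"

```text
clock: 3.45
position: [561.1, 5.3, 107.6]
ee_rot: [0.999, -0.045, 0.0, 0.0]
contact_force: [0.7, -0.2, 0.2]
gripper_width: 0.1
```

servo_tool --pt "0 0 0 0.1 0 0 0" --pt "0 0 0 0.1 0 0 0" --pt "0 0 0 0 0 0 0" --pt "0 0 0 0 0 0 0"

```text
clock: 3.85
position: [561.0, 5.3, 105.5]
ee_rot: [0.999, -0.045, -0.0, 0.0]
contact_force: [-0.4, 0.5, 0.4]
gripper_width: -0.1
```

servo_tool --pt "0 0 0 0.1 0 0 0" --pt "0 0 0 0 0 0 0" --pt "0 0 0 0 0 0 0"

```text
clock: 4.15
position: [561.0, 5.3, 104.6]
ee_rot: [0.999, -0.045, -0.0, 0.0]
contact_force: [1.0, 0.2, -0.2]
gripper_width: 0.0
```

servo_tool --pt "0 0 0 0.1 0 0 0" --pt "0 0 0 0 0 0 0" --pt "0 0 0 0 0 0 0"

```text
clock: 4.45
position: [561.0, 5.3, 103.6]
ee_rot: [0.999, -0.045, -0.0, 0.0]
contact_force: [0.6, 0.4, 0.1]
gripper_width: -0.1
```

servo_tool --pt "0 0 0 0.1 0 0 0" --pt "0 0 0 0 0 0 0" --pt "0 0 0 0 0 0 0"

```text
clock: 4.75
position: [561.0, 5.3, 102.6]
ee_rot: [0.999, -0.045, -0.0, 0.0]
contact_force: [-0.3, 0.3, 0.4]
gripper_width: -0.5
```

Run:
```python
from h import *
f=lambda i:np.clip(cv2.resize(i,None,fx=7,fy=7,interpolation=cv2.INTER_CUBIC).astype(float)**.5*255**.5,0,255).astype('uint8')
s=cam('scene','s2.png')['image'][155:215,205:315,::-1]
cv2.imwrite('pics/c3.png',f(s));r=read_state();print(r['position'],r['contact_force'],r['wrist_torque'])
```

```text
[561.01825475   5.31691658 102.58200041] [-0.38559499  0.33926611  0.13102601] [ 0.01334677 -0.04909355 -0.00949814]
```

View pics/c3.png

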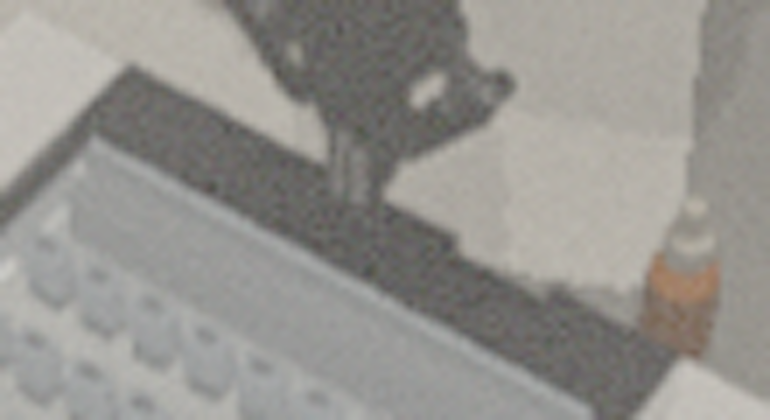

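The pale finger ends show at crop (350,200), overlapping the rail just inside its front edge, so the tip is over the rail. There is no force yet, so I keep lowering in small steps.

servo_tool --pt "0 0 0 0.1 0 0 0" --pt "0 0 0 0 0 0 0" --pt "0 0 0 0 0 0 0"

```text
clock: 5.1
position: [561.0, 5.3, 101.6]
ee_rot: [0.999, -0.045, -0.0, 0.0]
contact_force: [0.5, 0.1, -0.2]
gripper_width: 0.3
```

servo_tool --pt "0 0 0 0.1 0 0 0" --pt "0 0 0 0 0 0 0" --pt "0 0 0 0 0 0 0"

```text
clock: 5.4
position: [561.0, 5.3, 100.5]
ee_rot: [0.999, -0.045, -0.0, 0.0]
contact_force: [-0.4, -0.0, 0.2]
gripper_width: -0.0
```

servo_tool --pt "0 0 0 0.1 0 0 0" --pt "0 0 0 0 0 0 0" --pt "0 0 0 0 0 0 0"

```text
clock: 5.7
position: [561.0, 5.3, 99.6]
ee_rot: [0.999, -0.045, -0.0, 0.0]
contact_force: [-0.2, 0.5, 0.1]
gripper_width: 0.3
```

Run:
```python
from h import *
def avg(n,k=16): return np.mean([get_image(n)['image'].astype(float) for _ in range(k)],0)[:,:,::-1]
a=avg('scene');np.save('pics/a1.npy',a)
f=lambda i:np.clip((cv2.resize(i,None,fx=10,fy=10,interpolation=cv2.INTER_CUBIC)-15)*3,0,255).astype('uint8')
c=f(a[160:215,225:300]);
s=dict(np.load('pics/scene.npz'))
for P in [(561,5.3,88.6),(561,5.3,96)]:
    p=(proj(s,P)-[225,160])*10+5;print(p);cv2.circle(c,tuple(int(v) for v in p),4,(0,0,255),1)
cv2.imwrite('pics/c4.png',c)
```

```text
[316.15725324 302.61448026]
[316.56851571 286.48306482]
```

View pics/c4.png

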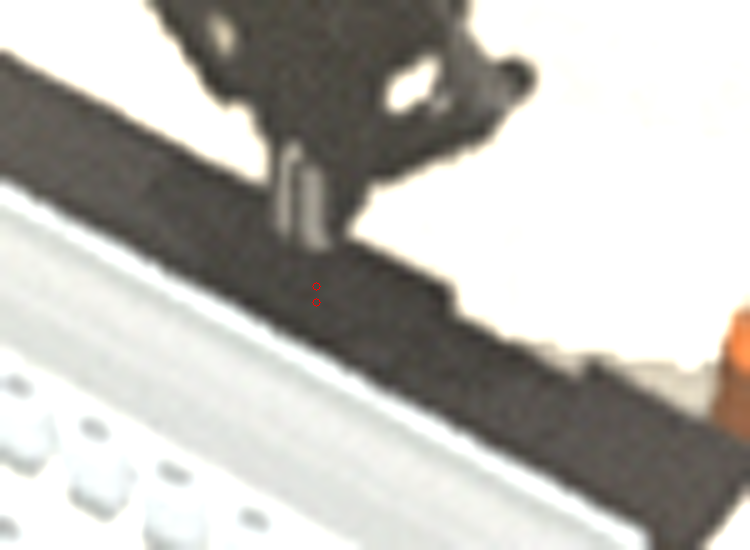

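The averaged picture shows the pad ends at crop (300,240), about 25 mm higher than I reckoned. They are above the rail and not touching it. I keep lowering by feel.

servo_tool --pt "0 0 0 0.2 0 0 0" --pt "0 0 0 0 0 0 0" --pt "0 0 0 0 0 0 0"

```text
clock: 6.8
position: [560.9, 5.3, 97.5]
ee_rot: [0.999, -0.045, -0.0, 0.0]
contact_force: [-0.9, -0.3, -0.5]
gripper_width: 0.4
```

servo_tool --pt "0 0 0 0.2 0 0 0" --pt "0 0 0 0 0 0 0" --pt "0 0 0 0 0 0 0"

```text
clock: 7.1
position: [561.0, 5.3, 95.5]
ee_rot: [0.999, -0.045, -0.0, 0.0]
contact_force: [1.0, 0.5, -0.0]
gripper_width: -0.4
```

servo_tool --pt "0 0 0 0.2 0 0 0" --pt "0 0 0 0 0 0 0" --pt "0 0 0 0 0 0 0"

```text
clock: 7.4
position: [561.0, 5.3, 93.5]
ee_rot: [0.999, -0.045, -0.0, 0.0]
contact_force: [-0.1, -0.3, 0.5]
gripper_width: -0.0
```

Run:
```python
from h import *
def avg(n,k=12): return np.mean([get_image(n)['image'].astype(float) for _ in range(k)],0)[:,:,::-1]
a=avg('scene');b=avg('top')
f=lambda i,k,g,o:np.clip((cv2.resize(i,None,fx=k,fy=k,interpolation=cv2.INTER_CUBIC)-o)*g,0,255).astype('uint8')
c=f(a[140:215,225:300],5.3,3,15);t=f(b[150:225,200:275],5.3,1.7,5)
s=dict(np.load('pics/scene.npz'));tt=dict(np.load('pics/top.npz'))
p=read_state()['position']
for im,d,o in((c,s,(225,140)),(t,tt,(200,150))):
  for dz in(-11,60,150):
    q=(proj(d,p+[0,0,dz])-o+.5)*5.3;print(dz,q);cv2.circle(im,tuple(int(v) for v in q),4,(0,0,255),1)
cv2.imwrite('pics/c5.png',np.hstack([c,t]))
```

```text
-11 [167.39014762 273.30585186]
60 [169.55443604 188.37014146]
150 [172.61386536  68.07456931]
-11 [218.10619313 279.87445166]
60 [213.93594407 272.87626343]
150 [207.7994119  262.57738551]
```

View pics/c5.png

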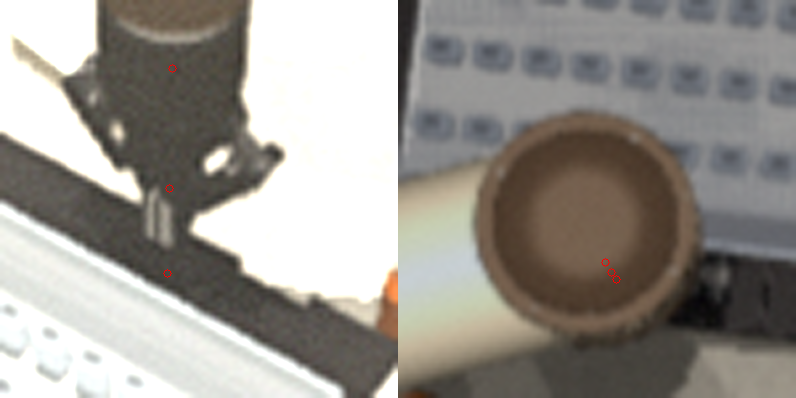

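The pad ends (left panel, (160,245)) sit about 25 mm above where the reported TCP puts them. They still overlap the rail, so they are above it, and I carry on down by feel.

servo_tool --pt "0 0 0 0.2 0 0 0" --pt "0 0 0 0.2 0 0 0" --pt "0 0 0 0 0 0 0" --pt "0 0 0 0 0 0 0"

```text
clock: 9.0
position: [561.0, 5.3, 89.5]
ee_rot: [0.999, -0.045, -0.0, 0.0]
contact_force: [0.7, 0.6, -0.4]
gripper_width: 0.1
```

servo_tool --pt "0 0 0 0.2 0 0 0" --pt "0 0 0 0.1 0 0 0" --pt "0 0 0 0 0 0 0" --pt "0 0 0 0 0 0 0"

```text
clock: 9.4
position: [561.0, 5.3, 86.6]
ee_rot: [0.999, -0.045, -0.0, 0.0]
contact_force: [-0.6, -0.9, 0.7]
gripper_width: 0.4
```

servo_tool --pt "0 0 0 0.2 0 0 0" --pt "0 0 0 0 0 0 0" --pt "0 0 0 0 0 0 0"

```text
clock: 9.7
position: [561.0, 5.3, 84.6]
ee_rot: [0.999, -0.045, -0.0, 0.0]
contact_force: [0.0, 0.9, 0.2]
gripper_width: -0.3
```

servo_tool --pt "0 0 0 0.2 0 0 0" --pt "0 0 0 0 0 0 0" --pt "0 0 0 0 0 0 0"

```text
clock: 10.0
position: [561.0, 5.3, 82.5]
ee_rot: [0.999, -0.045, -0.0, 0.0]
contact_force: [-0.1, -0.2, 0.7]
gripper_width: -0.2
```

servo_tool --pt "0 0 0 0.2 0 0 0" --pt "0 0 0 0 0 0 0" --pt "0 0 0 0 0 0 0"

```text
clock: 10.3
position: [561.0, 5.3, 80.5]
ee_rot: [0.999, -0.045, -0.0, 0.0]
contact_force: [0.0, -0.1, -0.2]
gripper_width: 0.2
```

Run:
```python
from h import *
def avg(n,k=12): return np.mean([get_image(n)['image'].astype(float) for _ in range(k)],0)[:,:,::-1]
a=avg('scene')
c=np.clip((cv2.resize(a[150:215,225:300],None,fx=8,fy=8,interpolation=cv2.INTER_CUBIC)-15)*3.5,0,255).astype('uint8')
cv2.imwrite('pics/c6.png',c);r=read_state();print(r['position'],r['contact_force'])
```

```text
[561.06126236   5.34702071  80.642434  ] [ 0.46084844 -0.21284106  0.28180472]
```

View pics/c6.png

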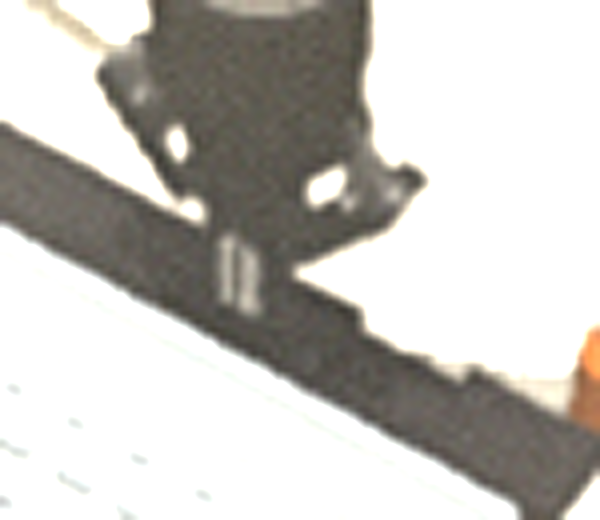

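The pads have come down as expected and now end at crop (240,312), pixel (255,189). A touch should show there at pixel row ~191, so it is about 8 mm further.

servo_tool --pt "0 0 0 0.2 0 0 0" --pt "0 0 0 0.1 0 0 0" --pt "0 0 0 0 0 0 0" --pt "0 0 0 0 0 0 0"

```text
clock: 11.3
position: [561.0, 5.3, 77.5]
ee_rot: [0.999, -0.045, -0.0, 0.0]
contact_force: [0.1, 0.8, 1.2]
gripper_width: -0.3
```

servo_tool --pt "0 0 0 0.1 0 0 0" --pt "0 0 0 0 0 0 0" --pt "0 0 0 0 0 0 0"

```text
clock: 11.6
position: [561.0, 5.3, 76.6]
ee_rot: [0.999, -0.045, -0.0, 0.0]
contact_force: [0.8, -0.4, 0.3]
gripper_width: -0.1
```

servo_tool --pt "0 0 0 0.1 0 0 0" --pt "0 0 0 0 0 0 0" --pt "0 0 0 0 0 0 0"

```text
clock: 11.9
position: [561.0, 5.3, 75.6]
ee_rot: [0.999, -0.045, -0.0, 0.0]
contact_force: [0.0, -0.6, -0.2]
gripper_width: -0.1
```

servo_tool --pt "0 0 0 0.1 0 0 0" --pt "0 0 0 0 0 0 0" --pt "0 0 0 0 0 0 0"

```text
clock: 12.2
position: [561.0, 5.3, 74.6]
ee_rot: [0.999, -0.045, -0.0, 0.0]
contact_force: [0.0, -0.2, 0.3]
gripper_width: 0.3
```

servo_tool --pt "0 0 0 0.1 0 0 0" --pt "0 0 0 0 0 0 0" --pt "0 0 0 0 0 0 0"

```text
clock: 12.5
position: [561.0, 5.3, 73.6]
ee_rot: [0.999, -0.045, -0.0, 0.0]
contact_force: [0.2, 0.1, 0.9]
gripper_width: 0.2
```

servo_tool --pt "0 0 0 0.1 0 0 0" --pt "0 0 0 0 0 0 0" --pt "0 0 0 0 0 0 0"

```text
clock: 12.8
position: [561.1, 5.3, 73.4]
ee_rot: [0.999, -0.045, 0.0, 0.0]
contact_force: [-2.2, 0.5, 5.3]
gripper_width: 0.1
```

servo_tool --pt "0 0 0 0.1 0 0 0" --pt "0 0 0 0 0 0 0" --pt "0 0 0 0 0 0 0"

```text
clock: 13.1
position: [561.2, 5.3, 73.4]
ee_rot: [0.999, -0.045, 0.0, 0.0]
contact_force: [-3.4, 0.9, 10.4]
gripper_width: -0.2
```

servo_tool --pt "0 0 0 0.1 0 0 0" --pt "0 0 0 0 0 0 0" --pt "0 0 0 0 0 0 0"

```text
clock: 13.4
position: [561.2, 5.3, 73.4]
ee_rot: [0.999, -0.044, 0.001, 0.0]
contact_force: [-5.9, 1.9, 14.7]
gripper_width: -0.3
```

Contact: 5 N per mm, at TCP z 73.5. The reported z is thus about 33 mm below what the given tip length implies, although the pictures put the tip right on the rail top. I ease the force to about 5 N and slide left towards the groove.

servo_tool --pt "0 0 0 -0.2 0 0 0" --pt "0 0 -0.4 0 0 0 0" --pt "0 0 -0.4 0 0 0 0" --pt "0 0 -0.4 0 0 0 0" --pt "0 0 -0.4 0 0 0 0" --pt "0 0 -0.4 0 0 0 0" --pt "0 0 0 0 0 0 0"

```text
clock: 14.1
position: [563.5, 24.9, 73.4]
ee_rot: [0.999, -0.044, 0.001, 0.001]
contact_force: [-0.6, -2.8, 6.8]
gripper_width: 0.1
```

servo_tool --pt "0 0 -0.4 0 0 0 0" --pt "0 0 -0.4 0 0 0 0" --pt "0 0 -0.4 0 0 0 0" --pt "0 0 -0.4 0 0 0 0" --pt "0 0 0 0 0 0 0"

```text
clock: 14.6
position: [564.9, 40.9, 73.3]
ee_rot: [0.999, -0.044, 0.0, 0.001]
contact_force: [-1.1, -1.8, 6.7]
gripper_width: 0.1
```

servo_tool --pt "0 0 -0.4 0 0 0 0" --pt "0 0 -0.4 0 0 0 0" --pt "0 0 0 0 0 0 0"

```text
clock: 14.9
position: [564.8, 49.7, 71.9]
ee_rot: [0.999, -0.045, -0.0, -0.0]
contact_force: [-0.6, -0.3, -0.9]
gripper_width: 0.0
```

servo_tool --pt "0 0 -0.4 0 0 0 0" --pt "0 0 -0.4 0 0 0 0" --pt "0 0 0 0 0 0 0"

```text
clock: 15.2
position: [565.7, 57.7, 72.3]
ee_rot: [0.999, -0.045, -0.0, 0.0]
contact_force: [0.4, 0.4, 0.3]
gripper_width: 0.0
```

The force dropped to zero at y≈45–50, so the groove is found and matches the images. I centre on it (y≈64), a little forward, and press.

servo_tool --pt "0 -0.3 -0.6 0 0 0 0" --pt "0 0 0 0.4 0 0 0" --pt "0 0 0 0.3 0 0 0" --pt "0 0 0 0 0 0 0"

```text
clock: 15.6
position: [562.7, 63.2, 64.9]
ee_rot: [0.999, -0.045, -0.001, 0.0]
contact_force: [0.1, 0.3, -0.2]
gripper_width: 0.4
```

servo_tool --pt "0 0 0 0.1 0 0 0" --pt "0 0 0 0.1 0 0 0" --pt "0 0 0 0.1 0 0 0" --pt "0 0 0 0 0 0 0"

```text
clock: 16.0
position: [563.4, 63.3, 62.9]
ee_rot: [0.999, -0.045, 0.0, 0.0]
contact_force: [-0.1, -0.0, 2.5]
gripper_width: -0.1
```

servo_tool --pt "0 0 0 0.1 0 0 0" --pt "0 0 0 0.1 0 0 0" --pt "0 0 0 0 0 0 0"

```text
clock: 16.3
position: [563.3, 63.3, 60.9]
ee_rot: [0.999, -0.045, 0.0, 0.0]
contact_force: [-1.8, -0.8, 4.9]
gripper_width: -0.1
```

servo_tool --pt "0 0 0 0.2 0 0 0" --pt "0 0 0 0.15 0 0 0" --pt "0 0 0 0 0 0 0" --pt "0 0 0 0 0 0 0"

```text
clock: 16.7
position: [563.4, 63.3, 57.2]
ee_rot: [0.999, -0.045, 0.0, 0.0]
contact_force: [-0.6, -0.5, 5.1]
gripper_width: 0.4
```

Run:
```python
from h import *
d=cam('scene','s7.png');cv2.imwrite('pics/c7.png',cv2.resize(d['image'][130:300,130:340,::-1],None,fx=3,fy=3));r=read_state();print(r['position'],r['contact_force'])
```

```text
[563.3677983   63.32290213  57.22496447] [-1.58056375 -1.7247119   4.20370858]
```

View pics/c7.png

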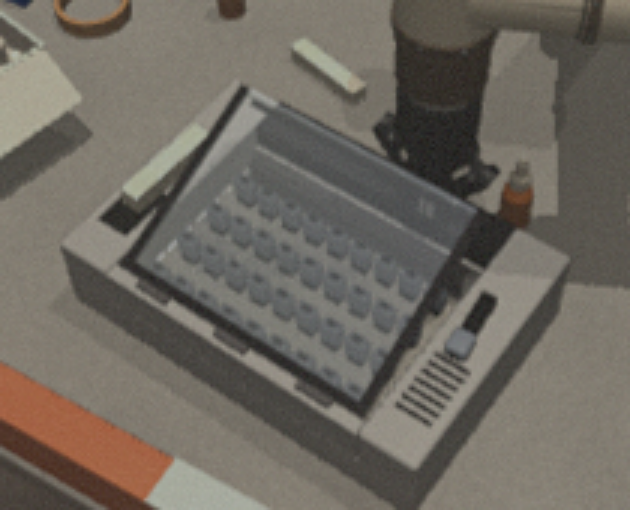

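The cover has sprung up in the picture; its front edge sits near the hand. Now I raise the tip out of the groove and back off, away from the cover and above the bottle.

servo_tool --pt "0 0 0 -0.5 0 0 0" --pt "0 -0.5 0 -1 0 0 0" --pt "0 -1.5 0 -2 0 0 0" --pt "0 -2 0 -2.5 0 0 0" --pt "0 -2 0 -3 0 0 0" --pt "0 -2 0 -3 0 0 0" --pt "0 -3 0 -2 0 0 0" --pt "0 -3 0 0 0 0 0" --pt "0 0 0 0 0 0 0" --pt "0 0 0 0 0 0 0" --pt "0 0 0 0 0 0 0" --pt "0 0 0 0 0 0 0"

```text
clock: 17.95
position: [424.3, 76.0, 196.7]
ee_rot: [0.999, -0.045, -0.0, 0.0]
contact_force: [-0.8, 0.4, 0.3]
gripper_width: 0.1
```

servo_tool --pt "0 0 0 0 0 0 0" --pt "0 0 0 0 0 0 0" --pt "0 0 0 0 0 0 0" --pt "0 0 0 0 0 0 0" --pt "0 0 0 0 0 0 0" --pt "0 0 0 0 0 0 0" --pt "0 0 0 0 0 0 0" --pt "0 0 0 0 0 0 0" --pt "0 0 0 0 0 0 0" --pt "0 0 0 0 0 0 0"

```text
clock: 18.95
position: [423.8, 76.0, 197.1]
ee_rot: [0.999, -0.045, 0.0, -0.0]
contact_force: [-0.4, -0.3, -0.2]
gripper_width: -0.2
```

Run:
```python
from h import *
d=cam('scene','s8.png');cv2.imwrite('pics/c8.png',cv2.resize(d['image'][90:300,90:430,::-1],None,fx=2.3,fy=2.3));r=read_state();print(r['position'],r['contact_force'])
```

```text
[423.81957829  75.95523114 197.14244856] [-0.00099496  0.21040602  0.58278226]
```

View pics/c8.png

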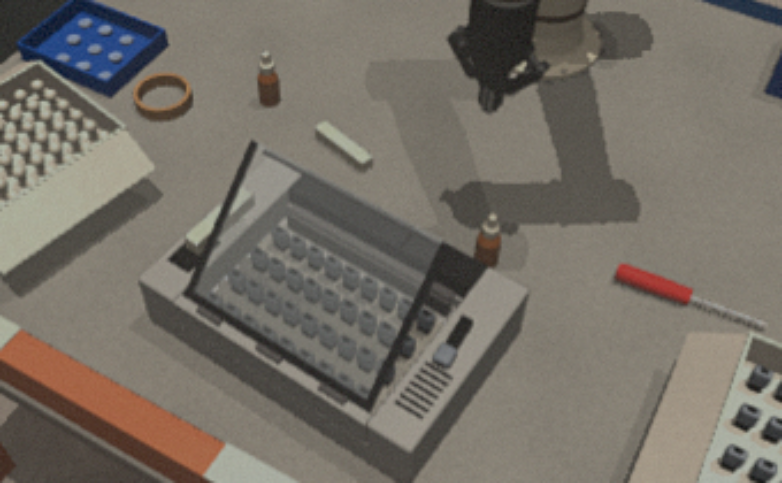

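The cover stands open with its front corners at crop (253,145) and (443,245). The bottles, cartons and spare are in place and the hand is clear. One check of the opening angle, then I hand in.

Run:
```python
from h import *
s=dict(np.load('pics/scene.npz'))
ex=np.array([.996,-.0904,0]);ey=np.array([.0904,.996,0]);m=np.array([563.5,5.5,93])
best=[]
for th in np.arange(0,1.2,.05):
    h=m+ex*(22+206);e=0
    for y,uv in((136,(443,245)),(-136,(253,145))):
        P=h+ey*y-ex*206*np.cos(th)+np.array([0,0,206*np.sin(th)]);e+=np.linalg.norm(proj(s,P)-(np.array(uv)/2.3+90))
    best.append((round(e,1),round(th,2)))
print(min(best))
if min(best)[1]>.55: print(job_done())
```

```text
(np.float64(4.6), np.float64(0.7))
the job is handed in; nothing more can be done
None
```

The dock's cover is open and the job is handed in at about 19 s on the robot's clock; no verdict was reported.

- **What I did:** I ran the closed fingertip along the rail top at about 5–7 N from the middle towards the left. The force fell to zero at the groove, around y = 45–50 mm. I centred on the groove, pressed the catch about 6 mm down at roughly 5 N, then lifted the hand out and backed it off to the robot side.
- **Last checks:**
  - The cover stands open at about 0.70 rad, fitted from its front corners, against the 0.75 rad expected.
  - Both bottles, both cartons, the spare device, the tape and the driver look unmoved in the last picture.
  - The hand is well clear and the contact force is at noise level.
- **Not checked directly:** I did not measure that the catch sprung back. Nothing was touching it after the hand left.
- **What disagreed:** The fingertip met the rail with the reported TCP at z = 73.5 mm, where the given tip length implies about 107 mm. The pictures put the tip on the rail top, so I went by touch. The catch then met the finger 10 mm below the rail top, as specified. I did not find the cause. If the judge takes the grasp point's height from that reported pose, it would be below the 12 mm that step 1 asks for.

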